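Show a helper which diya goes where on the thali

TASK

Show a helper which diya is still to be put on the thali, and where: point straight down at the one diya that stands outside the thali, with the fingertips just above it (no more than 5 cm clear of its rim), and hold there for two seconds. Then point in the same way at the thali's one empty place, just above its floor (no more than 5 cm), hold for two seconds and finish the program with the hand still pointing there. Touch and move nothing, and do not dip the fingertips over any other diya or bowl on the way.

Things in the scene. Friction and masses are not known exactly. Their poses are not given: they have to be found in the camera images.
- diya_outside: Painted terracotta oil lamp: a shallow open round bowl 72 mm across and 28 mm high, with a 10 mm pinched spout on its +x side and a band of white dots. Origin under the centre of its foot, z up. This one stands on the table outside the thali, to the left or right of it; it is the first thing to point at.
- diya_outside_mouth (a point): Centre of that diya's mouth, level with its rim, 28 mm above its foot; z up.
- diya_a: Painted terracotta oil lamp: a shallow open round bowl 72 mm across and 28 mm high, with a 10 mm pinched spout on its +x side and a band of white dots. Origin under the centre of its foot, z up. This one stands in the thali, on one of its places; leave it alone.
- diya_b: Painted terracotta oil lamp: a shallow open round bowl 72 mm across and 28 mm high, with a 10 mm pinched spout on its +x side and a band of white dots. Origin under the centre of its foot, z up. This one stands in the thali, on one of its places; leave it alone.
- diya_c: Painted terracotta oil lamp: a shallow open round bowl 72 mm across and 28 mm high, with a 10 mm pinched spout on its +x side and a band of white dots. Origin under the centre of its foot, z up. This one stands in the thali, on one of its places; leave it alone.
- diya_a_mouth (a point): Centre of that diya's mouth, level with its rim, 28 mm above its foot; z up.
- diya_b_mouth (a point): Centre of that diya's mouth, level with its rim, 28 mm above its foot; z up.
- diya_c_mouth (a point): Centre of that diya's mouth, level with its rim, 28 mm above its foot; z up.
- thali: Round steel plate, 250 mm across, 3 mm thick floor, with a raised rim 20 mm high. Four places, each marked by a stamped ring 54 mm across, lie on its floor 72 mm from its centre, a quarter turn apart; three hold a diya. Origin under its centre, z up; the empty place lies on its +x side.
- empty_place (a point): Centre of the thali's one empty place, on its floor (3 mm above the table); z up. The second thing to point at. The nearest diyas stand 102 mm from it, centre to centre, their rims 28 mm above its floor.
- glass_bowl: Frosted glass bowl, 90 mm across, 45 mm high, beside the thali. Origin under its centre. Leave it alone.
- glass_bowl_rim (a point): Centre of the glass bowl's mouth, 45 mm above the table; z up.
- katori: Small plain steel bowl, 76 mm across, 34 mm high, beside the thali. Origin under its centre. Leave it alone.
- katori_rim (a point): Centre of the small steel bowl's mouth, 34 mm above the table; z up.
- cap_box: White plastic box, 66 mm square and 70 mm high, with a round twist cap that brings it to 86 mm, beside the thali. Origin under its centre. Leave it alone. Other things to leave alone: beyond the thali a flat switch board (35 mm high) and a matchbox (15 mm); farther out, beyond x = 0.74 or over 0.46 m to either side, a jug (180 mm), jars (112), tumblers (100), a tissue box (80) and plates (45).
Things that resemble listed ones, but are neither listed nor needed, are in the scene too. Leave any pink or turquoise look-alike of the diya_outside alone.

How it is judged:
By the outcome, as a careful person would: the job done as asked, in the order asked, and still so for the second after the job is handed in, with the robot touching nothing.
It also fails if it takes over 38 s, if anything falls off the work surface, if the arm or the gripper's body presses on something with over 40 N, if the wrist force passes 120 N, or if a joint passes its speed limit or range.

ROBOT

A 7-joint arm with a two-finger parallel gripper is mounted at the origin on the work surface. World frame = base frame: x ahead of the robot, y to its left, z up, the work surface at z = 0. Lengths are in m, angles in rad, forces in N, time in s.
With the tool pointing down it reaches from about 0.4 to 0.85 m from the base axis. Payload 6.9 kg.
Tool frame: the origin (TCP) lies between the finger pads, 19 mm behind the fingertips; this is the grasp point; z points along the fingers, y is the line along which they close (so a half turn about z gives the same grasp; the last joint's range is limited). The gripper opens to 85 mm and grips with 20 to 120 N. Pads are 22 mm wide; open, the fingers measure 114 mm over their backs; the gripper's body (76 mm by 85 mm) begins 54 mm behind the grasp point. The pads swing forward as they close: fully open they stand 13 mm farther back than shut.
Start: joints at [1.224, 0.507, -0.238, 1.5, 0.126, 1.149, -0.155], TCP at [0.273, -0.562, 0.25] pointing down, gripper open.
Joint ranges: [-3.08, 3.08], [-0.24, 2.05], [-1.43, 1.35], [0, 2.5], [-1.52, 4.66], [0.17, 1.96], [-2.89, 2.89]. Speed limits (rad/s): [2.39, 2.39, 3.14, 3.14, 3.14, 3.14, 3.14].

INTERFACE

Orientations are given as [roll, pitch, yaw] about the fixed x, y, z axes, in that order (R = Rz(yaw) Ry(pitch) Rx(roll)).
In Python, from rig import readout, optics, finish_job gives the robot as it stands.
- The arm moves only by the tool apply_moves, never from a script. Its arguments are lists of equal length, an entry for each row: "turn": the turn, a rotation vector about the world's x, y, z in degrees, a list of three; "travel": the shift along the world's x, y, z in m, a list of three; "grip": the closure, from 0 (fully open) to 1 (shut). In form: {"turn": [[wx, wy, wz], ...], "travel": [[dx, dy, dz], ...], "grip": [grip, ...]}. A call has 1 to 20 rows; each row is the pose to reach, as a shift and turn from the pose commanded when the call began; what a row does not reach only later rows make up. A row lasts 1/8 s, in which the tool goes at most 62.5 mm and 10.7 degrees, less where a joint would pass 70% of its speed; a pose out of reach is approached as far as the arm can. A call with a gripper value outside its range is refused whole. The fingers move at their own pace and stop on an object; "squeeze" is the grip in N (left out, the last holds). Time passes only in rows, so rows that repeat a pose let the fingers close. It gives the time, the measured TCP pose, the force, the opening and the grip force at its end, in the units of the state.
- readout.get_obs(): the state, without advancing time (a new reading comes with each control period).
- optics.snapshot(name): name is "side" or "top" or "wrist"; returns a dict with "color" (384x512x3 uint8, red, green, blue), "depth" (384x512 float32, m along the optical axis (not along the pixel's ray), 0 where there is no reading), "fov_y" (degrees; the focal length in pixels is half the picture's height over the tangent of half this angle, whatever the lens; pixels are square), "cx", "cy" (the principal point, pixels), "dist" ([k1, k2, p1, p2, k3] as OpenCV has them; the pictures are not rectified), "camera_from_world" (4x4, takes a point from world to camera coordinates); the wrist camera has in their place "mount" (4x4, takes a point from camera to tool coordinates, whose origin is the TCP and whose axes are the flange's). Camera axes: x right, y up, looking along -z (the intrinsics and any distortion apply to the point x, -y, -z); pixel columns grow to the right and rows downward; lengths in m; the calibration is good to about 2 mm. A picture is of the moment at which its call begins: read the wrist's pose just before it.
- finish_job(): hands the job in; it is judged then, once.
The state is a dict: "clock": time; "joints": joint angles; "dq": joint speeds; "effort": joint torques, N m; "eef_pos": TCP position; "ee_rot": TCP orientation; "ft_force": force on the tool from outside, world axes, zero at the start; "moment": the same for the moment, N m; "width": opening from 0.0 (shut) to 1.0 (fully open); "gripper_force": force on a finger pad.
Only numpy, scipy, OpenCV 4.12 (cv2) and the standard library are available. Lean on these libraries where they do the work, as an engineer would, in place of code of your own. Each camera call takes 0.05 s, during which the arm holds its last target. There are 200 camera calls.

## Working session

There is one attempt and no reset: what is moved stays moved. The work goes in short steps, Python scripts to look and compute and a tool call to move; the robot and the scene stay as the last step left them, time stands still between calls to the robot, and variables do not carry over. Pictures are saved under pics/ and viewed, at most 10 in all, crops included, and the job is handed in when it is done.

Besides the shell and the picture viewer there is one more tool, called after "Call:" as name(argument=value, ...) on one line, values as JSON. apply_moves: Moves the arm, as the interface text tells. Its arguments: {"type":"object","properties":{"turn":{"type":"array"},"travel":{"type":"array"},"grip":{"type":"array"},"squeeze":{"type":"number"}},"required":["turn","travel","grip"]}

```bash
mkdir -p pics; ls
cat > h.py <<'E'
import numpy as np, cv2
from rig import readout, optics
def K(s):
    h=s["color"].shape[0]; f=h/2/np.tan(np.radians(s["fov_y"])/2)
    return np.array([[f,0,s["cx"]],[0,f,s["cy"]],[0,0,1.]])
def ray(s,px):
    u=cv2.undistortPoints(np.array([[px]],float),K(s),np.array(s["dist"],float))[0,0]
    M=np.linalg.inv(np.array(s["camera_from_world"])); d=M[:3,:3]@[u[0],-u[1],-1]
    return M[:3,3],d
def onplane(s,px,z):
    o,d=ray(s,px); return o+d*(z-o[2])/d[2]
E
python3 - <<'E'
from h import *
o=readout.get_obs(); print({k:o[k] for k in("clock","eef_pos","ee_rot","width","joints")})
for n in("top","side"):
    s=optics.snapshot(n); np.save(f"{n}.npy",s,allow_pickle=True)
    cv2.imwrite(f"pics/{n}.png",cv2.resize(s["color"][...,::-1],(768,576)))
    print(n,s["fov_y"],s["dist"],np.linalg.inv(s["camera_from_world"])[:3,3])
E
```

```text
pics
{'clock': 0.0, 'eef_pos': array([ 0.27259829, -0.56189086,  0.24913087]), 'ee_rot': array([-3.13979113e+00,  1.42600190e-05,  4.51852451e-01]), 'width': 0.9978828933370207, 'joints': array([ 1.22450365,  0.50833691, -0.23754722,  1.5011332 ,  0.12568805,
        1.1489135 , -0.1547723 ])}
top 42.59626594429526 [-0.10820804  0.          0.          0.          0.        ] [0.39071587 0.02646349 1.27539306]
side 52.64615482879068 [-0.02517851  0.          0.          0.          0.        ] [0.31813028 0.75869366 0.5411022 ]
```

View pics/top.png

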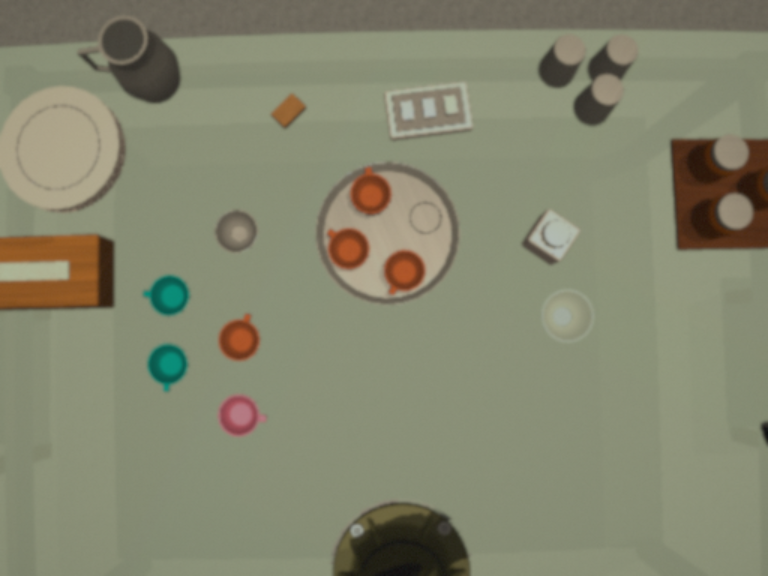

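View pics/side.png

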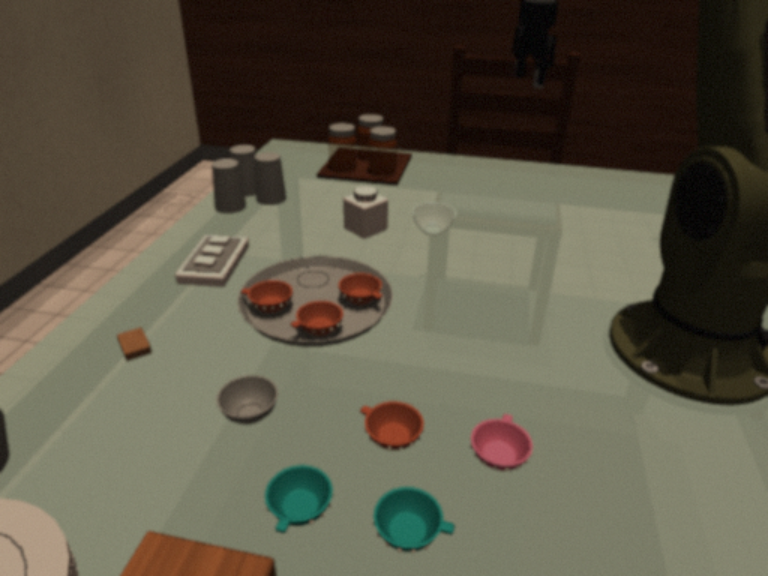

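The top view (768x576) shows the thali at about (388,232), with terracotta diyas at (370,193), (349,249) and (404,270) and the empty ring at (425,217). Candidates outside it are terracotta (239,340), pink (239,415) and turquoise (169,296) and (167,364). Only the terracotta one at (239,340) fits, because pink and turquoise are look-alikes to leave alone. The side view agrees: terracotta (393,424), pink (501,443), turquoise (299,494) and (409,518). Next I measure and confirm it in a crop.

Run:
```python
from h import *
T=np.load("top.npy",allow_pickle=True).item(); S=np.load("side.npy",allow_pickle=True).item()
def blobs(s):
    c=cv2.cvtColor(s["color"],cv2.COLOR_RGB2HSV)
    m=cv2.inRange(c,(0,150,70),(14,255,255))
    m=cv2.morphologyEx(m,cv2.MORPH_OPEN,np.ones((9,9),np.uint8))
    n,l,st,ce=cv2.connectedComponentsWithStats(m)
    for i in range(1,n):
        if st[i,4]>120:
            cs,_=cv2.findContours((l==i).astype(np.uint8),0,2); (x,y),r=cv2.minEnclosingCircle(cs[0])
            yield (x,y),r,ce[i]
for n,s in(("top",T),("side",S)):
    for c,r,ce in blobs(s): print(n,np.round(c,1),round(r,1),onplane(s,c,.028).round(3),onplane(s,ce,.025).round(3))
# empty ring & thali from approximate pixels
for n,s,px in(("top",T,(425,217)),("side",S,(313,279))): print("ring",n,onplane(s,np.array(px)/1.5,.003).round(3))
g=cv2.cvtColor(T["color"],cv2.COLOR_RGB2GRAY)
print("thali",onplane(T,np.array((388,232.5))/1.5,.02).round(3))
for nm,px,z in(("katori",(237,231),.034),("pink",(239,415),.028),("teal1",(169,296),.028),("teal2",(167,364),.028),("glass",(568,316),.045),("cap",(556,234),.086),("switch",(428,110),.035)): print(nm,onplane(T,np.array(px)/1.5,z).round(3))
a=cv2.resize(T["color"][190:300,80:200,::-1],(400,367),interpolation=cv2.INTER_CUBIC)
b=cv2.resize(T["color"][100:210,200:320,::-1],(400,367),interpolation=cv2.INTER_CUBIC)
cv2.imwrite("pics/crop.png",np.hstack([a,b]))
```

```text
top [505.5 103. ] 10.5 [ 0.706 -0.653  0.028] [ 0.706 -0.655  0.025]
top [463. 126.] 17.7 [ 0.644 -0.529  0.028] [ 0.642 -0.527  0.025]
top [246.3 128.8] 13.0 [0.646 0.039 0.028] [0.647 0.039 0.025]
top [498. 152.] 17.0 [ 0.574 -0.622  0.028] [ 0.567 -0.63   0.025]
top [230.8 164.8] 13.9 [0.554 0.081 0.028] [0.553 0.079 0.025]
top [268.6 180.6] 13.7 [ 0.511 -0.014  0.028] [ 0.513 -0.016  0.025]
top [158.9 225.7] 13.2 [0.402 0.267 0.028] [0.401 0.267 0.025]
side [240. 191.] 13.0 [ 0.511 -0.014  0.028] [ 0.513 -0.023  0.025]
side [180.  195.5] 13.2 [0.645 0.038 0.028] [0.648 0.033 0.025]
side [212.  210.5] 15.0 [0.553 0.079 0.028] [0.555 0.073 0.025]
side [ 88.5 227.5] 7.9 [0.788 0.198 0.028] [0.79  0.195 0.025]
side [262.  279.6] 19.5 [0.402 0.263 0.028] [0.401 0.266 0.025]
side [131.5 377.5] 47.8 [0.543 0.486 0.028] [0.553 0.479 0.025]
ring top [ 0.607 -0.056  0.003]
ring side [ 0.605 -0.057  0.003]
thali [0.578 0.009 0.02 ]
katori [0.585 0.266 0.034]
pink [0.274 0.267 0.028]
teal1 [0.477 0.385 0.028]
teal2 [0.362 0.389 0.028]
glass [ 0.427 -0.289  0.045]
cap [ 0.56  -0.264  0.086]
switch [ 0.788 -0.065  0.035]
```

View pics/crop.png

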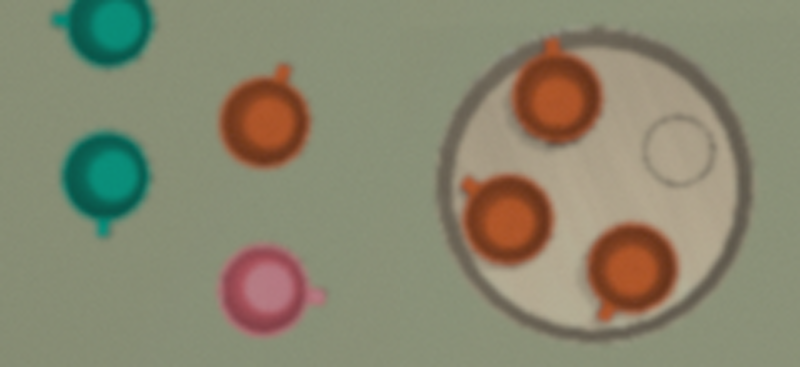

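The crop confirms it: the plain terracotta diya at crop (265,122) stands outside the thali, apart from the pink and turquoise ones. It is at about (0.401, 0.267), and the empty ring is at (0.605, -0.056). I'll swing over at a height of 0.25 m while shutting the fingers.

Call:
apply_moves(turn=[[0, 0, 5], [0, 0, 10], [0, 0, 15], [0, 0, 20], [0, 0, 25], [0, 0, 30], [0, 0, 35], [0, 0, 40], [0, 0, 45], [0, 0, 50], [0, 0, 55], [0, 0, 60], [0, 0, 65], [0, 0, 70], [0, 0, 75], [0, 0, 80], [0, 0, 85], [0, 0, 90], [0, 0, 94], [0, 0, 98]], travel=[[0.04, 0.036, 0], [0.08, 0.073, 0], [0.12, 0.109, 0], [0.159, 0.145, 0], [0.181, 0.191, 0], [0.204, 0.238, 0], [0.226, 0.284, 0], [0.248, 0.33, 0], [0.253, 0.379, 0], [0.257, 0.427, 0], [0.262, 0.476, 0], [0.266, 0.524, 0], [0.254, 0.569, 0], [0.242, 0.614, 0], [0.229, 0.658, 0], [0.217, 0.703, 0], [0.195, 0.735, 0], [0.173, 0.766, 0], [0.15, 0.798, 0], [0.128, 0.829, 0]], grip=[1, 1, 1, 1, 1, 1, 1, 1, 1, 1, 1, 1, 1, 1, 1, 1, 1, 1, 1, 1])

```text
clock: 2.6
eef_pos: [0.3999, 0.2675, 0.2498]
ee_rot: [-3.141, 0.0, 2.165]
ft_force: [0.2, 0.6, 0.7]
width: 0.003
gripper_force: 0.0
```

I'll check quickly with the wrist camera before descending.

```bash
cat >> h.py <<'E'
from scipy.spatial.transform import Rotation
def wrist():
    o=readout.get_obs(); s=optics.snapshot("wrist")
    W=np.eye(4); W[:3,:3]=Rotation.from_euler("xyz",o["ee_rot"]).as_matrix(); W[:3,3]=o["eef_pos"]
    s["camera_from_world"]=np.linalg.inv(W@np.array(s["mount"])); return s,o
E
python3 - <<'E'
from h import *
s,o=wrist(); print(o["eef_pos"],o["ee_rot"],s["mount"])
c=cv2.cvtColor(s["color"],cv2.COLOR_RGB2HSV)
m=cv2.morphologyEx(cv2.inRange(c,(0,150,70),(14,255,255)),cv2.MORPH_OPEN,np.ones((25,25),np.uint8))
for k in cv2.findContours(m,0,2)[0]:
    p,r=cv2.minEnclosingCircle(k); print(p,r,onplane(s,p,.028).round(3))
cv2.imwrite("pics/w1.png",s["color"][...,::-1])
E
```

```text
[0.39985811 0.26747971 0.24977994] [-3.14113527e+00  5.12827985e-05  2.16452827e+00] [[ 3.26841549e-04  9.65216140e-01  2.61453047e-01  6.53363656e-02]
 [ 9.99999536e-01 -5.52432325e-04  7.89339430e-04 -2.80564178e-05]
 [ 9.06318273e-04  2.61452668e-01 -9.65215873e-01 -1.23846793e-01]
 [ 0.00000000e+00  0.00000000e+00  0.00000000e+00  1.00000000e+00]]
```

View pics/w1.png

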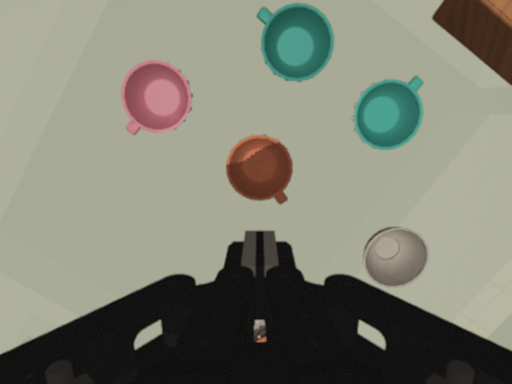

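The wrist view shows the shut fingertips at about (260,235) and the terracotta diya right ahead at (260,168). The pink one is at (157,96), the turquoise ones at (297,42) and (388,114), and the katori at (396,256).

Run:
```python
from h import *
s,o=wrist(); print("diya",onplane(s,(259.5,167.5),.028).round(4), "tip depth", s["depth"][236:244:2,260])
K_=K(s)
for zt in(.019,.006):
    p=np.array(o["eef_pos"])-[0,0,zt]; q=np.array(s["camera_from_world"])@np.r_[p,1]
    print(zt,cv2.projectPoints(np.array([[q[0],-q[1],-q[2]]]),np.zeros(3),np.zeros(3),K_,np.array(s["dist"]))[0].ravel(), -q[2])
```

```text
diya [0.3967 0.2716 0.028 ] tip depth [0.14099285 0.13937333 0.13735417 0.13592331]
0.019 [259.65921369 247.51816428] 0.154977587831792
0.006 [259.68083629 260.18786752] 0.1424191707936815
```

Call:
apply_moves(turn=[[0, 0, 0], [0, 0, 0], [0, 0, 0], [0, 0, 0], [0, 0, 0], [0, 0, 0], [0, 0, 0], [0, 0, 0]], travel=[[0, 0.002, -0.03], [0, 0.002, -0.06], [0, 0.002, -0.09], [0, 0.002, -0.12], [0, 0.002, -0.15], [0, 0.002, -0.17], [0, 0.002, -0.18], [0, 0.002, -0.18]], grip=[1, 1, 1, 1, 1, 1, 1, 1])

```text
clock: 3.7
eef_pos: [0.4008, 0.2684, 0.0696]
ee_rot: [-3.14, 0.0, 2.162]
ft_force: [-0.4, 0.1, 1.3]
width: -0.002
gripper_force: 0.0
```

Call:
apply_moves(turn=[[0, 0, 0], [0, 0, 0], [0, 0, 0], [0, 0, 0], [0, 0, 0], [0, 0, 0], [0, 0, 0], [0, 0, 0], [0, 0, 0], [0, 0, 0], [0, 0, 0], [0, 0, 0], [0, 0, 0], [0, 0, 0], [0, 0, 0], [0, 0, 0], [0, 0, 0], [0, 0, 0], [0, 0, 0], [0, 0, 0]], travel=[[0, 0, 0], [0, 0, 0], [0, 0, 0], [0, 0, 0], [0, 0, 0], [0, 0, 0], [0, 0, 0], [0, 0, 0], [0, 0, 0], [0, 0, 0], [0, 0, 0], [0, 0, 0], [0, 0, 0], [0, 0, 0], [0, 0, 0], [0, 0, 0], [0, 0, 0], [0, 0, 0], [0, 0, 0], [0, 0, 0]], grip=[1, 1, 1, 1, 1, 1, 1, 1, 1, 1, 1, 1, 1, 1, 1, 1, 1, 1, 1, 1])

```text
clock: 6.2
eef_pos: [0.4009, 0.2687, 0.07]
ee_rot: [3.142, -0.0, 2.162]
ft_force: [-0.3, 0.9, -0.5]
width: 0.003
gripper_force: 0.0
```

Run:
```python
from h import *
s=optics.snapshot("side"); cv2.imwrite("pics/hold1.png",cv2.resize(s["color"][180:340,160:380,::-1],(770,560),interpolation=cv2.INTER_CUBIC))
```

```text
(no output)
```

View pics/hold1.png

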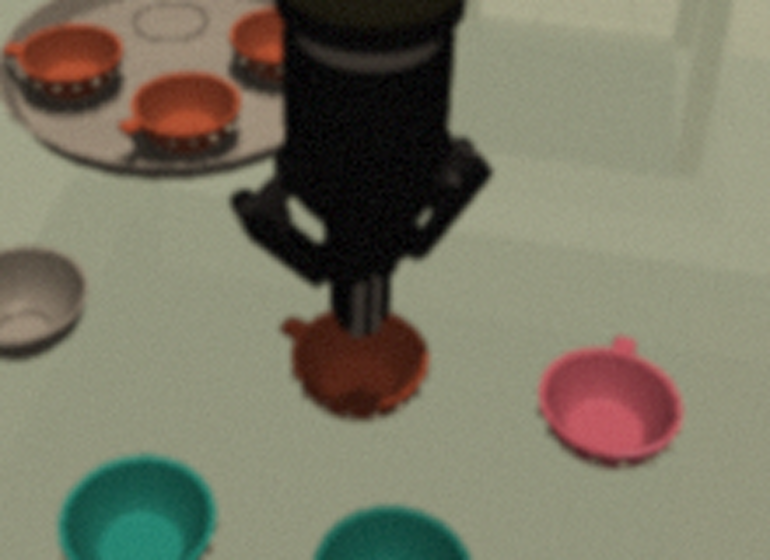

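The side view shows the shut fingertips at (365,330) centred just above the terracotta diya's mouth, touching nothing. They have held there for over 2 s. Next I lift and cross to the empty place at height.

Call:
apply_moves(turn=[[0, 0, 0], [0, 0, 0], [0, 0, 0], [0, 0, 0], [0, 0, 0], [0, 0, 0], [0, 0, -5], [0, 0, -10], [0, 0, -15], [0, 0, -20], [0, 0, -25], [0, 0, -30], [0, 0, -35], [0, 0, -39], [0, 0, -39], [0, 0, -39]], travel=[[0, 0, 0], [0, 0, 0.03], [0, 0, 0.07], [0, 0, 0.11], [0, 0, 0.15], [0, 0, 0.18], [0.025, -0.04, 0.18], [0.05, -0.08, 0.18], [0.076, -0.12, 0.18], [0.102, -0.162, 0.18], [0.128, -0.203, 0.18], [0.153, -0.244, 0.18], [0.18, -0.285, 0.18], [0.204, -0.325, 0.18], [0.204, -0.325, 0.18], [0.204, -0.325, 0.18]], grip=[1, 1, 1, 1, 1, 1, 1, 1, 1, 1, 1, 1, 1, 1, 1, 1])

```text
clock: 8.25
eef_pos: [0.6044, -0.0555, 0.2497]
ee_rot: [-3.141, -0.001, 1.483]
ft_force: [-0.7, 0.9, -0.4]
width: 0.001
gripper_force: 0.0
```

Run:
```python
from h import *
s,o=wrist(); print(o["eef_pos"]); cv2.imwrite("pics/w2.png",s["color"][...,::-1])
q=np.array(s["camera_from_world"])@[.605,-.056,.003,1]
print(cv2.projectPoints(np.array([[q[0],-q[1],-q[2]]]),np.zeros(3),np.zeros(3),K(s),np.array(s["dist"]))[0].ravel())
```

```text
[ 0.60442047 -0.05546333  0.24969229]
[259.9399167  162.92123717]
```

View pics/w2.png

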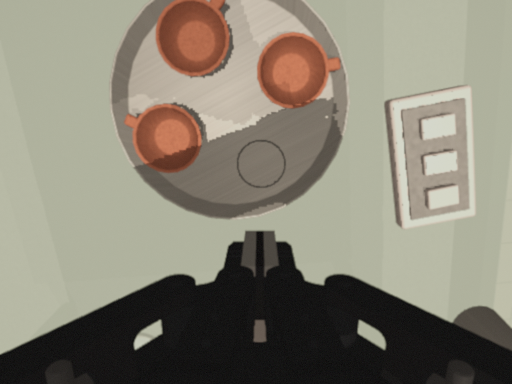

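The wrist view shows the empty ring centred at (261,163). The predicted pixel was (260,163), so the arm is right above it. Now I descend and hold.

Call:
apply_moves(turn=[[0, 0, 0], [0, 0, 0], [0, 0, 0], [0, 0, 0], [0, 0, 0], [0, 0, 0], [0, 0, 0], [0, 0, 0], [0, 0, 0]], travel=[[0, 0, -0.03], [0, 0, -0.06], [0, 0, -0.09], [0, 0, -0.12], [0, 0, -0.15], [0, 0, -0.175], [0, 0, -0.19], [0, 0, -0.198], [0, 0, -0.198]], grip=[1, 1, 1, 1, 1, 1, 1, 1, 1])

```text
clock: 9.43
eef_pos: [0.6049, -0.0559, 0.0521]
ee_rot: [3.142, -0.0, 1.482]
ft_force: [0.7, -0.2, 0.1]
width: 0.003
gripper_force: 0.0
```

Call:
apply_moves(turn=[[0, 0, 0], [0, 0, 0], [0, 0, 0], [0, 0, 0], [0, 0, 0], [0, 0, 0], [0, 0, 0], [0, 0, 0], [0, 0, 0], [0, 0, 0], [0, 0, 0], [0, 0, 0], [0, 0, 0], [0, 0, 0], [0, 0, 0], [0, 0, 0], [0, 0, 0], [0, 0, 0], [0, 0, 0], [0, 0, 0]], travel=[[0, 0, 0], [0, 0, 0], [0, 0, 0], [0, 0, 0], [0, 0, 0], [0, 0, 0], [0, 0, 0], [0, 0, 0], [0, 0, 0], [0, 0, 0], [0, 0, 0], [0, 0, 0], [0, 0, 0], [0, 0, 0], [0, 0, 0], [0, 0, 0], [0, 0, 0], [0, 0, 0], [0, 0, 0], [0, 0, 0]], grip=[1, 1, 1, 1, 1, 1, 1, 1, 1, 1, 1, 1, 1, 1, 1, 1, 1, 1, 1, 1])

```text
clock: 11.92
eef_pos: [0.6048, -0.0563, 0.052]
ee_rot: [-3.142, -0.0, 1.482]
ft_force: [-0.5, 0.1, -0.2]
width: -0.0
gripper_force: 0.0
```

Run:
```python
from h import *
s=optics.snapshot("side"); cv2.imwrite("pics/hold2.png",cv2.resize(s["color"][110:250,130:320,::-1],(760,560),interpolation=cv2.INTER_CUBIC))
```

```text
(no output)
```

View pics/hold2.png

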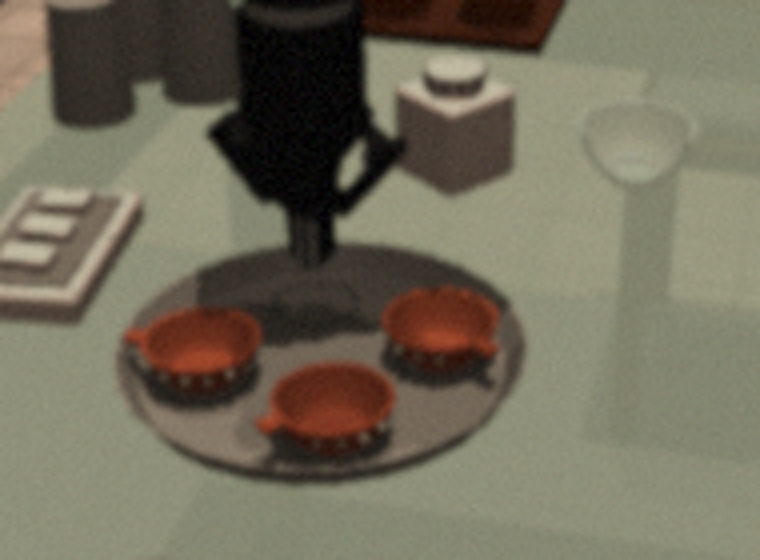

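The side view shows the fingertips at (312,262), just above the empty ring at about (320,292). The diyas are undisturbed and the hold has passed 2 s, so I'm handing in.

```bash
python3 -c "from rig import finish_job; print(finish_job())"
```

```text
the job is handed in; nothing more can be done
None
```

The job is handed in: the hand pointed at the outside terracotta diya from about 23 mm above its rim for over 2 s, then about 30 mm above the thali's empty place for over 2 s, and it finished there at 12 s with no contact seen.

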